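# Turn a resin tile over in the tipping tray and cure its raw face

## Task

The small tile in the blue-grey tipping tray still has its raw amber face up. Without handling the tile, swing the tray by its red knob right over to its far stop, so that the tile tumbles onto its amber face on the tray's other bed; then pick the tile off that sloping bed and set it down gently and flat, black face up, in the middle of the violet window of the UV curing pad, let go of it, and after that push the pad's toggle switch fully on. Leave the other things on the counter where they are.

Things in the scene. Friction and masses are not known exactly. Their poses are not given: they have to be found in the camera images.
- hinge (a point): Pivot axis of the tipping tray, mid-way between the two cheeks (150 mm apart) of its fixed aluminium stand (base 200 x 164 mm), 70 mm above the counter. Its axes are the stand's and do not turn with the tray: y along the pivot axis, z up, x level, pointing to the knob while the tray is at 0 (to the robot's left, within the stand's yaw).
- tray (a joint): Angle of the blue-grey L-shaped tray: 0 at the start (first bed level with the tile on it, second bed upright), 2.1 rad at the far stop; grows as the knob is lifted up and over to the hinge's -x side. Light (0.3 kg), little friction; beyond half-way it falls on to the far stop, before that it falls back. The tile slides to the corner and tumbles onto the second bed near 1.75 rad.
- knob (a point): Centre of the red roller knob (22 mm diameter, 26 mm long, lying along the pivot axis) on a 10 mm wide stem at the outer end of the tray's first bed, 115 mm from the pivot axis, 40 mm clear of the bed, level with the pivot at the start. Gripped across its flat ends it turns between the fingers. At the far stop it is 98 mm above the pivot and 60 mm to the hinge's -x side.
- bed2 (a point): Centre of the second bed's surface, 50 mm from the pivot. Axes turn with the tray: x normal to the bed on the tile's side, y along the pivot, z from corner to lip. Bed 100 mm long (first bed 65), 124 wide, side rims and end lip 10 high, the beds at right angles. At the far stop it slopes 30 degrees down towards the hinge's -x side, x pointing up and 30 degrees to that side; the tile slides down to the lip.
- tile_center (a point): Centre of the resin tile, a square plate 40 x 40 x 8 mm, 20 g, smooth. Its z axis is the plate's normal and points out of the raw amber face (up at the start); the other face is black. Amber face down means z points down.
- window (a point): Centre of the surface of the violet square window (100 x 100 mm, flush with the pad's top) of the black UV curing pad (140 x 220 x 20 mm, fixed). The point is 20 mm above the counter; x, y along the window's sides, z up. The switch stands 120 mm from this point along -y.
- switch (a joint): Toggle switch of the UV pad: 0 off (leaning 29 degrees to the pad's -x side, towards the robot), 1.0 rad fully on (leaning as far to the +x side). It stays where it is left and takes 1 to 2 N at the tip.
- switch_tip (a point): Centre of the orange ball (26 mm diameter) of the toggle; lever 50 mm long, rod 10 mm thick; pivot 42 mm above the counter, ball centre 86 mm above the counter when off. Axes turn with the lever; y is its pivot axis, parallel to the window's y. From off to on the ball moves 48 mm along the window's +x. Block under it 70 x 50 mm in x and y, top 45 mm above the counter.

How it is judged:
By the outcome, as a careful person would: the job done as asked, in the order asked, and still so for the second after the job is handed in, with the robot touching nothing.
It also fails if it takes over 62 s, if anything falls off the work surface, if the arm or the gripper's body presses on something with over 40 N, if the wrist force passes 120 N, or if a joint passes its speed limit or range.

## Robot

A 6-joint arm with a two-finger parallel gripper is mounted at the origin on the work surface. World frame = base frame: x ahead of the robot, y to its left, z up, the work surface at z = 0. Lengths are in mm, angles in rad, forces in N, time in s.
With the tool pointing down it reaches from about 325 to 850 mm from the base axis. Payload 15.5 kg.
Tool frame: the origin (TCP) lies at the very end of the fingers, on their centre line; the grasp point (between the pads) lies 19 mm behind it; z points along the fingers, y is the line along which they close (so a half turn about z gives the same grasp; the last joint's range is limited). The gripper opens to 91 mm and grips with 3 to 60 N. Pads are 32 mm wide; open, the fingers measure 118 mm over their backs; the gripper's body (76 mm by 178 mm) begins 60 mm behind the grasp point.
Start: joints at [1.101, 0.494, 1.345, -0, 1.302, -0.096], TCP at [228.799, 581.616, 213.915] pointing down, gripper open.
Joint ranges: [-2.91, 2.91], [-0.82, 2.16], [0.22, 2.67], [-1.22, 4.37], [0.12, 2.79], [-3.08, 3.08]. Speed limits (rad/s): [1.89, 1.89, 2.57, 3.01, 3.01, 3.01].

## Interface

Orientations are given as a unit quaternion [w, x, y, z].
In Python, from station import bot gives the robot as it stands.
- The arm moves only by the shell command python3 -m pendant 'ROWS' [FORCE]. ROWS is JSON, a list of rows, each an object with "translation": the shift along the tool's x, y, z scaled (see below), a list of three; "turn": the turn, a rotation vector about the tool's x, y, z scaled (see below), a list of three; "grip": the gripper's target within -1 to 1 (fully open at 1, half-way at 0, shut at -1). In form: [{"translation": [x, y, z], "turn": [wx, wy, wz], "grip": grip}, ...]. A call has 1 to 8 rows; each row shifts and turns the commanded pose from where the row before left it, along the tool's axes as they then stand; what a row does not reach is not made up. The controller multiplies each number of a shift by 40 mm and each number of a turn by 0.08 rad. A row lasts 1/10 s, in which the tool goes at most 50 mm and 8.59 degrees, less where a joint would pass 70% of its speed; a pose out of reach is approached as far as the arm can. A call with a number of a shift or a turn outside -1 to 1 is refused whole. A call with a gripper value outside its range is refused whole. The fingers move at their own pace and stop on an object; FORCE is the grip in N (left out, the last holds). Time passes only in rows, so rows that do not move let the fingers close. It gives the time, the measured TCP pose, the force, the opening and the grip force at its end, in the units of the state.
- bot.get_obs(): the state, without advancing time (a new reading comes with each control period).
- bot.capture(name): name is "scene" or "top" or "wrist"; returns a dict with "pixels" (420x560x3 uint8, red, green, blue), "mtx" (3x3 intrinsics, pixels), "dist" ([k1, k2, p1, p2, k3] as OpenCV has them; the pictures are not rectified), "extrinsics" (4x4, takes a point from world to camera coordinates); the wrist camera has in their place "T_tool_cam" (4x4, takes a point from camera to tool coordinates, whose origin is the TCP and whose axes are the flange's). Camera axes: x right, y down, z forward; pixel columns grow to the right and rows downward; lengths in mm; the calibration is good to about 2 mm. A picture is of the moment at which its call begins: read the wrist's pose just before it. There is no depth.
- bot.close_job(): hands the job in; it is judged then, once.
The state is a dict: "time_s": time; "q": joint angles; "qd": joint speeds; "tau": joint torques, N m; "tcp_pos": TCP position; "ee_rot": TCP orientation; "contact_force": force on the tool from outside, world axes, zero at the start; "ft_torque": the same for the moment, N m; "finger_gap": finger opening in mm; "grasp_force": force on a finger pad.
Only numpy, scipy, OpenCV 4.12 (cv2) and the standard library are available. Lean on these libraries where they do the work, as an engineer would, in place of code of your own. Each camera call takes 0.05 s, during which the arm holds its last target. There are 200 camera calls.

## Working session

There is one attempt and no reset: what is moved stays moved. The work goes in short steps, Python scripts to look and compute and a shell command to move; the robot and the scene stay as the last step left them, time stands still between calls to the robot, and variables do not carry over. Pictures are saved under pics/ and viewed, at most 10 in all, crops included, and the job is handed in when it is done.

```bash
ls; mkdir -p pics; python3 - <<'E'
from station import bot
import cv2,numpy as np,pickle
o=bot.get_obs();print({k:o[k] for k in('time_s','tcp_pos','ee_rot','finger_gap')})
d={n:bot.capture(n) for n in('scene','top','wrist')}
pickle.dump((o,d),open('first.pkl','wb'))
for n in d: cv2.imwrite(f'pics/{n}0.png',d[n]['pixels'][:,:,::-1])
for n in d: print(n,{k:np.round(v,3).tolist() for k,v in d[n].items() if k!='pixels'})
E
```

```text
pics
{'time_s': 0.0, 'tcp_pos': array([228.61553107, 581.2710991 , 213.33883045]), 'ee_rot': array([-1.76116842e-04,  1.86280583e-01,  9.82496396e-01, -5.87892564e-04]), 'finger_gap': 91.2295570745158}
scene {'mtx': [[528.432, 0.0, 289.692], [0.0, 528.432, 214.011], [0.0, 0.0, 1.0]], 'dist': [-0.094, 0.0, 0.0, 0.0, 0.0], 'extrinsics': [[-0.304, 0.953, 0.008, 117.204], [0.721, 0.235, -0.652, -318.875], [-0.623, -0.192, -0.758, 1588.404], [0.0, 0.0, 0.0, 1.0]]}
top {'mtx': [[400.902, 0.0, 275.193], [0.0, 400.902, 213.355], [0.0, 0.0, 1.0]], 'dist': [-0.038, 0.0, 0.0, 0.0, 0.0], 'extrinsics': [[0.027, -0.999, -0.026, 36.62], [-0.989, -0.023, -0.146, 537.297], [0.146, 0.03, -0.989, 773.813], [0.0, 0.0, 0.0, 1.0]]}
wrist {'mtx': [[318.879, 0.0, 279.539], [0.0, 318.879, 213.821], [0.0, 0.0, 1.0]], 'dist': [-0.016, 0.0, 0.0, 0.0, 0.0], 'T_tool_cam': [[0.001, -0.962, -0.273, 76.65], [1.0, 0.001, -0.0, -0.828], [0.0, -0.273, 0.962, -170.361], [0.0, 0.0, 0.0, 1.0]]}
```

View pics/scene0.png

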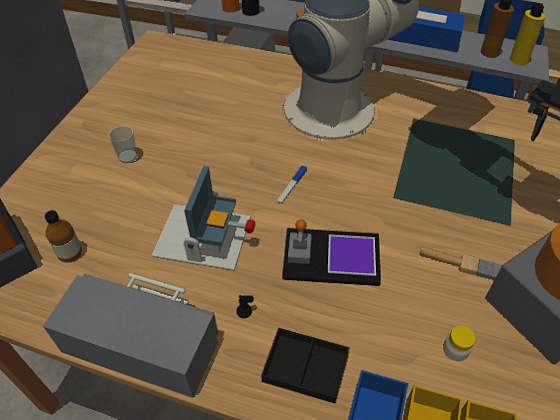

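View pics/top0.png

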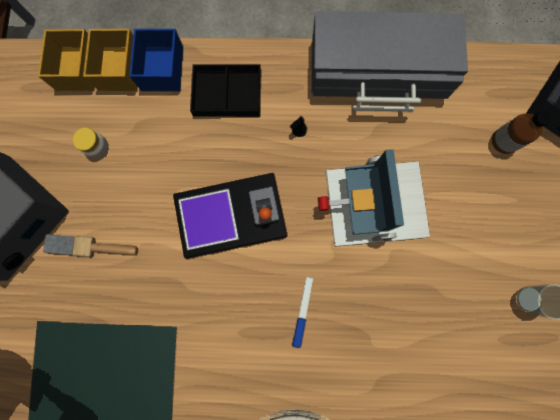

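The scene view shows the tray at about (215,215), its knob at (250,226), the pad window at (352,255) and the switch ball at (301,226). In the top view the knob is at (324,203), the tile at (363,200), the window at (208,218) and the ball at (265,213). Next I'll measure these.

```bash
cat > h.py <<'E'
import numpy as np,cv2
from scipy.spatial.transform import Rotation as R
def q2R(q): return R.from_quat([q[1],q[2],q[3],q[0]]).as_matrix()
def T_wc(c,o=None):
    if 'extrinsics' in c: return np.linalg.inv(c['extrinsics'])
    T=np.eye(4);T[:3,:3]=q2R(o['ee_rot']);T[:3,3]=o['tcp_pos'];return T@c['T_tool_cam']
def rays(c,px,o=None):
    u=cv2.undistortPoints(np.float32(px).reshape(-1,1,2),c['mtx'],np.float64(c['dist'])).reshape(-1,2)
    T=T_wc(c,o);d=np.c_[u,np.ones(len(u))]@T[:3,:3].T
    return T[:3,3],d
def plane(c,px,z,o=None):
    p,d=rays(c,px,o);return p+d*((z-p[2])/d[:,2])[:,None]
def tri(r):
    A=0;b=0
    for p,d in r:
        d=d/np.linalg.norm(d);M=np.eye(3)-np.outer(d,d);A=A+M;b=b+M@p
    return np.linalg.solve(A,b)
def project(c,P,o=None):
    T=np.linalg.inv(T_wc(c,o));return cv2.projectPoints(np.float64(P).reshape(-1,3),cv2.Rodrigues(T[:3,:3])[0],T[:3,3],c['mtx'],np.float64(c['dist']))[0].reshape(-1,2)
HSV={'red':((175,150,60),(4,255,255)),'orange':((5,190,80),(13,255,255)),'amber':((14,180,100),(22,255,255)),'violet':((125,120,60),(145,255,255))}
def blobs(c,col,roi=None):
    h=cv2.cvtColor(c['pixels'],cv2.COLOR_RGB2HSV);lo,hi=HSV[col]
    if lo[0]>hi[0]: m=cv2.inRange(h,lo,(180,)+hi[1:])|cv2.inRange(h,(0,)+lo[1:],hi)
    else: m=cv2.inRange(h,lo,hi)
    if roi: k=np.zeros_like(m);x0,y0,x1,y1=roi;k[y0:y1,x0:x1]=1;m*=k
    cs=sorted(cv2.findContours(m,0,2)[0],key=cv2.contourArea)[::-1]
    return [(cv2.minAreaRect(q),cv2.contourArea(q),q) for q in cs[:3]]
def tocmd(o,p): return np.round(q2R(o['ee_rot']).T@(np.array(p)-o['tcp_pos'])/40,2)
E
python3 - <<'E'
import pickle;from h import *
o,d=pickle.load(open('first.pkl','rb'))
np.set_printoptions(precision=1,suppress=True)
S,T=d['scene'],d['top']
for col,rs,rt,z in(('red',(235,210,270,245),(310,190,340,220),70),('orange',(285,215,315,240),(250,200,280,225),86),('amber',(195,200,240,235),(345,180,380,215),78),('violet',None,None,20)):
    a=blobs(S,col,rs)[0];b=blobs(T,col,rt)[0]
    print(col,a[0],a[1],b[0],b[1],'top',plane(T,b[0][0],z),'sc',plane(S,a[0][0],z),'tri',tri([(p,e[0]) for p,e in(rays(S,a[0][0]),rays(T,b[0][0]))]))
    if col in('violet','amber'): print(plane(T,cv2.boxPoints(b[0]),z)[:,:2].tolist(), plane(S,cv2.approxPolyDP(a[2],6,True)[:,0],z)[:,:2].tolist())
h=cv2.cvtColor(T['pixels'],cv2.COLOR_RGB2HSV)
m=cv2.inRange(h,(0,0,150),(180,60,255));m[:150]=0;m[260:]=0;m[:,:320]=0;m[:,440:]=0
pts=np.argwhere(m)[:,::-1].astype(np.float32);r=cv2.minAreaRect(pts);print('stand',r);B=plane(T,cv2.boxPoints(r),6);print(B,B.mean(0),np.linalg.norm(B-np.roll(B,1,0),axis=1))
E
```

```text
red ((249.7500457763672, 225.75001525878906), (8.221921920776367, 12.965337753295898), 18.434947967529297) 84.5 ((323.4146423339844, 202.73170471191406), (13.251785278320312, 10.15970230102539), 83.6598129272461) 108.5 top [[555.  -44.4  70. ]] sc [[556.1 -41.4  70. ]] tri [554.9 -43.3  68.3]
orange ((300.5, 224.5), (9.0, 9.0), 90.0) 70.0 ((264.5, 213.5), (11.0, 11.0), 90.0) 98.5 top [[528.7  69.4  86. ]] sc [[529.7  70.4  86. ]] tri [528.7  69.8  84.7]Traceback (most recent call last):
  File "<stdin>", line 6, in <module>
IndexError: list index out of range
```

```bash
sed -i "s/'amber':((14,180,100),(22/'amber':((12,150,100),(24/" h.py
python3 - <<'E'
import pickle;from h import *
o,d=pickle.load(open('first.pkl','rb'))
np.set_printoptions(precision=1,suppress=True)
S,T=d['scene'],d['top']
for c,p in((S,(217,218)),(T,(363,200))): print(cv2.cvtColor(c['pixels'],cv2.COLOR_RGB2HSV)[p[1],p[0]])
for col,rs,rt,z in(('amber',(195,200,240,235),(345,180,380,215),78),('violet',None,None,20)):
    a=blobs(S,col,rs);b=blobs(T,col,rt)
    if not a or not b: continue
    a=a[0];b=b[0]
    print(col,a[1],b[0],b[1],'top',plane(T,b[0][0],z),'sc',plane(S,a[0][0],z))
    print(plane(T,cv2.boxPoints(b[0]),z)[:,:2], plane(S,cv2.approxPolyDP(a[2],6,True)[:,0],z)[:,:2])
h=cv2.cvtColor(T['pixels'],cv2.COLOR_RGB2HSV)
m=cv2.inRange(h,(0,0,150),(180,60,255));m[:150]=0;m[260:]=0;m[:,:320]=0;m[:,440:]=0
pts=np.argwhere(m)[:,::-1].astype(np.float32);r=cv2.minAreaRect(pts);B=plane(T,cv2.boxPoints(r),6);print('stand',B,B.mean(0),np.linalg.norm(B-np.roll(B,1,0),axis=1))
e=B-B.mean(0);i=np.argsort(np.linalg.norm(B-B[0],axis=1))
E
```

```text
[ 18 221 179]
[ 19 169 199]
amber 217.0 ((362.91729736328125, 199.5069122314453), (20.097007751464844, 21.342689514160156), 85.2363510131836) 386.0 top [[ 561.7 -120.    78. ]] sc [[ 564.1 -117.8   78. ]]
[[ 579.2  -97.9]
 [ 583.7 -139.2]
 [ 544.3 -142. ]
 [ 539.9 -101.1]] [[ 545.1 -138. ]
 [ 584.6 -133.4]
 [ 582.1  -97.8]
 [ 542.8 -101.6]]
violet 1398.0 ((207.48077392578125, 218.90383911132812), (46.67564010620117, 47.26398849487305), 78.69007110595703) 2087.5 top [[524.1 192.   20. ]] sc [[526.1 193.1  20. ]]
[[561.5 252.9]
 [583.5 155.6]
 [487.4 132.2]
 [465.7 227.8]] [[491.3 135.3]
 [582.9 157.2]
 [558.6 250.3]
 [467.3 228.6]]
stand [[ 655.4  -52.     6. ]
 [ 684.2 -256.3    6. ]
 [ 499.7 -271.9    6. ]
 [ 472.2  -74.1    6. ]] [ 577.9 -163.6    6. ] [184.5 206.3 185.2 199.7]
```

```bash
r='{"translation":[-0.83,-0.72,0.02],"turn":[0,0,0],"grip":1}'; python3 -m pendant '[{"translation":[-0.83,-0.72,0.02],"turn":[0,0,0],"grip":1},{"translation":[-0.83,-0.72,0.02],"turn":[0,0,0],"grip":1},{"translation":[-0.83,-0.72,0.02],"turn":[0,0,0],"grip":1},{"translation":[-0.83,-0.72,0.02],"turn":[0,0,0],"grip":1},{"translation":[-0.83,-0.72,0.02],"turn":[0,0,0],"grip":1},{"translation":[-0.83,-0.72,0.02],"turn":[0,0,0],"grip":1},{"translation":[-0.83,-0.72,0.02],"turn":[0,0,0],"grip":1},{"translation":[-0.83,-0.72,0.02],"turn":[0,0,0],"grip":1}]' 10
```

```text
time_s: 0.95
tcp_pos: [392.1, 268.3, 207.5]
ee_rot: [0.0, 0.186, 0.983, 0.0]
contact_force: [1.1, -0.7, 0.8]
finger_gap: 91.2
grasp_force: 0.0
```

```bash
python3 -m pendant '[{"translation":[-0.83,-0.72,0],"turn":[0,0,0],"grip":1},{"translation":[-0.83,-0.72,0],"turn":[0,0,0],"grip":1},{"translation":[-0.83,-0.72,0],"turn":[0,0,0],"grip":1},{"translation":[-0.83,-0.72,0],"turn":[0,0,0],"grip":1},{"translation":[-0.83,-0.72,0],"turn":[0,0,0],"grip":1},{"translation":[-0.83,-0.72,0],"turn":[0,0,0],"grip":1},{"translation":[-0.83,-0.72,0],"turn":[0,0,0],"grip":1},{"translation":[-0.83,-0.72,0],"turn":[0,0,0],"grip":1}]'
python3 -m pendant '[{"translation":[0,0,0],"turn":[0,0,0.98],"grip":1},{"translation":[0,0,0],"turn":[0,0,0.98],"grip":1},{"translation":[0,0,0],"turn":[0,0,0.98],"grip":1},{"translation":[0,0,0],"turn":[0,0,0.98],"grip":1},{"translation":[0,0,0],"turn":[0,0,0.98],"grip":1},{"translation":[0,0,0],"turn":[0,0,0.98],"grip":1},{"translation":[0,0,0],"turn":[0,0,0.98],"grip":1}]'
python3 -m pendant '[{"translation":[0,0,0],"turn":[0,0,0.98],"grip":1},{"translation":[0,0,0],"turn":[0,0,0.98],"grip":1},{"translation":[0,0,0],"turn":[0,0,0.98],"grip":1},{"translation":[0,0,0],"turn":[0,0,0.98],"grip":1},{"translation":[0,0,0],"turn":[0,0,0.98],"grip":1},{"translation":[0,0,0],"turn":[0,0,0.98],"grip":1},{"translation":[0,0,0],"turn":[0,0,0.98],"grip":1},{"translation":[0,0,0],"turn":[0,0,0],"grip":0.3}]'
python3 - <<'E'
from station import bot
from h import *
o=bot.get_obs();c=bot.capture('wrist');cv2.imwrite('pics/w1.png',c['pixels'][:,:,::-1])
np.set_printoptions(precision=3,suppress=True)
print(o['q'],o['tcp_pos'],q2R(o['ee_rot']))
for b in blobs(c,'red'): print(b[0],b[1],plane(c,[b[0][0]],70,o))
for b in blobs(c,'amber'): print('amb',b[0],b[1],plane(c,[b[0][0]],78,o),plane(c,cv2.boxPoints(b[0]),78,o)[:,:2])
E
```

```text
time_s: 1.75
tcp_pos: [554.9, -43.5, 207.4]
ee_rot: [-0.0, 0.186, 0.982, 0.0]
contact_force: [1.2, 1.3, -0.2]
finger_gap: 91.5
grasp_force: 0.0
time_s: 2.45
tcp_pos: [554.3, -41.6, 207.3]
ee_rot: [-0.0, 0.447, 0.895, -0.0]
contact_force: [0.4, -0.8, -0.2]
finger_gap: 91.1
grasp_force: 0.0
time_s: 3.25
tcp_pos: [554.3, -41.6, 207.4]
ee_rot: [-0.0, 0.672, 0.741, -0.0]
contact_force: [0.3, -0.5, 0.3]
finger_gap: 86.0
grasp_force: 0.0
[-0.182  0.404  1.526  0.     1.212 -0.279] [554.32  -41.636 207.357] [[-0.097  0.995 -0.   ]
 [ 0.995  0.097  0.   ]
 [ 0.    -0.    -1.   ]]
((278.5, 205.0), (20.0, 25.0), 90.0) 461.5 [[553.616 -43.792  70.   ]]
amb ((279.0, 273.5), (27.0, 38.0), 90.0) 988.0 [[ 560.986 -114.311   78.   ]] [[ 540.247 -101.147]
 [ 578.798  -97.383]
 [ 582.27  -127.834]
 [ 542.707 -131.696]]
amb ((261.5, 78.5), (29.0, 29.0), 90.0) 630.0 [[527.651  70.354  78.   ]] [[514.197  80.812]
 [539.164  83.233]
 [541.398  59.681]
 [515.876  57.203]]
amb ((455.8236083984375, 294.7941589355469), (29.589345932006836, 5.5783185958862305), 75.96376037597656) 81.5 [[ 749.943 -121.14    78.   ]] [[ 739.274 -106.019]
 [ 744.573 -103.953]
 [ 760.931 -136.696]
 [ 755.492 -138.856]]
```

View pics/w1.png

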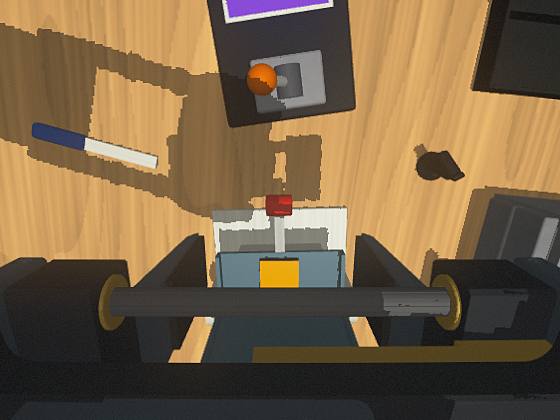

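The knob is at pixel (279,205) and the tray is lined up with the image, so the yaw is right. The tile sits centred in the tray at (279,273). I'll descend and grip the knob.

```bash
python3 -m pendant '[{"translation":[-0.05,-0.015,0.9],"turn":[0,0,0],"grip":0.3},{"translation":[0,0,0.9],"turn":[0,0,0],"grip":0.3},{"translation":[0,0,0.9],"turn":[0,0,0],"grip":0.3},{"translation":[0,0,0.6],"turn":[0,0,0],"grip":0.3},{"translation":[0,0,0.6],"turn":[0,0,0],"grip":0.3},{"translation":[0,0,0],"turn":[0,0,0],"grip":-0.8},{"translation":[0,0,0],"turn":[0,0,0],"grip":-0.8},{"translation":[0,0,0],"turn":[0,0,0],"grip":-0.8}]' 10
python3 -m pendant '[{"translation":[0,0,0],"turn":[0,0,0],"grip":-0.8},{"translation":[0,0,0],"turn":[0,0,0],"grip":-0.8},{"translation":[0,0,0],"turn":[0,0,0],"grip":-0.8}]' 10
```

```text
time_s: 4.1
tcp_pos: [554.9, -43.9, 52.8]
ee_rot: [0.001, 0.671, 0.741, 0.0]
contact_force: [0.2, -0.1, -0.7]
finger_gap: 38.5
grasp_force: 0.0
time_s: 4.4
tcp_pos: [553.6, -43.8, 52.4]
ee_rot: [-0.0, 0.671, 0.741, -0.0]
contact_force: [-5.9, -1.8, 7.8]
finger_gap: 26.2
grasp_force: 10.0
```

```bash
python3 -m pendant '[{"translation":[-0.011,0,-0.251],"turn":[0,0,0],"grip":-0.8},{"translation":[-0.033,0,-0.249],"turn":[0,0,0],"grip":-0.8},{"translation":[-0.055,0,-0.246],"turn":[0,0,0],"grip":-0.8},{"translation":[-0.076,0,-0.24],"turn":[0,0,0],"grip":-0.8},{"translation":[-0.097,0,-0.232],"turn":[0,0,0],"grip":-0.8},{"translation":[-0.116,0,-0.223],"turn":[0,0,0],"grip":-0.8},{"translation":[-0.135,0,-0.212],"turn":[0,0,0],"grip":-0.8},{"translation":[-0.154,0,-0.2],"turn":[0,0,0],"grip":-0.8}]' 10
```

```text
time_s: 5.2
tcp_pos: [556.7, -70.9, 126.7]
ee_rot: [0.0, 0.671, 0.741, 0.0]
contact_force: [-3.0, 1.3, -1.1]
finger_gap: 26.1
grasp_force: 10.0
```

```bash
python3 -m pendant '[{"translation":[-0.17,0,-0.185],"turn":[0,0,0],"grip":-0.8},{"translation":[-0.186,0,-0.169],"turn":[0,0,0],"grip":-0.8},{"translation":[-0.2,0,-0.153],"turn":[0,0,0],"grip":-0.8},{"translation":[-0.212,0,-0.135],"turn":[0,0,0],"grip":-0.8},{"translation":[-0.223,0,-0.116],"turn":[0,0,0],"grip":-0.8},{"translation":[-0.233,0,-0.095],"turn":[0,0,0],"grip":-0.8},{"translation":[-0.24,0,-0.075],"turn":[0,0,0],"grip":-0.8},{"translation":[-0.246,0,-0.053],"turn":[0,0,0],"grip":-0.8}]' 10
python3 -m pendant '[{"translation":[-0.25,0,-0.032],"turn":[0,0,0],"grip":-0.8},{"translation":[-0.251,0,-0.01],"turn":[0,0,0],"grip":-0.8},{"translation":[-0.251,0,0.012],"turn":[0,0,0],"grip":-0.8},{"translation":[-0.249,0,0.034],"turn":[0,0,0],"grip":-0.8},{"translation":[-0.245,0,0.055],"turn":[0,0,0],"grip":-0.8},{"translation":[-0.239,0,0.077],"turn":[0,0,0],"grip":-0.8},{"translation":[-0.232,0,0.097],"turn":[0,0,0],"grip":-0.8},{"translation":[-0.223,0,0.118],"turn":[0,0,0],"grip":-0.8}]' 10
python3 -m pendant '[{"translation":[0,0,0],"turn":[0,0,0],"grip":-0.8},{"translation":[0,0,0],"turn":[0,0,0],"grip":-0.8}]' 10
```

```text
time_s: 6.0
tcp_pos: [564.8, -140.0, 165.6]
ee_rot: [0.001, 0.672, 0.741, 0.001]
contact_force: [8.3, 2.0, 0.0]
finger_gap: 26.0
grasp_force: 10.0
time_s: 6.8
tcp_pos: [574.1, -217.8, 151.8]
ee_rot: [0.003, 0.672, 0.741, 0.001]
contact_force: [17.2, 2.4, 0.5]
finger_gap: 26.5
grasp_force: 10.0
time_s: 7.0
tcp_pos: [574.1, -217.9, 151.8]
ee_rot: [0.003, 0.672, 0.741, 0.001]
contact_force: [16.3, -0.5, 1.2]
finger_gap: 26.2
grasp_force: 10.0
```

```bash
python3 -m pendant '[{"translation":[0,0,0],"turn":[0,0,0],"grip":0.3},{"translation":[0,0,0],"turn":[0,0,0],"grip":0.3},{"translation":[0,0,0],"turn":[0,0,0],"grip":0.3},{"translation":[0,0,0],"turn":[0,0,0],"grip":0.3},{"translation":[0,0,-0.9],"turn":[0,0,0],"grip":0.3},{"translation":[0,0,-0.9],"turn":[0,0,0],"grip":0.3},{"translation":[0,0,-0.9],"turn":[0,0,0],"grip":0.3},{"translation":[0,0,-0.9],"turn":[0,0,0],"grip":0.3}]'
python3 - <<'E'
from station import bot
from h import *
import pickle
np.set_printoptions(precision=3,suppress=True)
o=bot.get_obs();c=bot.capture('wrist');s=bot.capture('scene');t=bot.capture('top');pickle.dump((o,c,s,t),open('second.pkl','wb'))
crop=cv2.resize(s['pixels'][150:290,120:320],None,fx=3,fy=3)[:,:400*3//2]
a=np.zeros((600,800,3),np.uint8);a[:420,:560]=c['pixels'];a[420:,:260]=cv2.resize(s['pixels'][160:280,140:296],(260,180))[:180];a[420:600,270:640]=cv2.resize(t['pixels'][145:265,320:500],(370,180))
a=np.concatenate([cv2.resize(s['pixels'][160:280,140:300],(400,300)),cv2.resize(t['pixels'][145:265,310:470],(400,300))],1)
b=np.concatenate([c['pixels'][100:400],],1)
cv2.imwrite('pics/m2.png',np.concatenate([a,np.pad(c['pixels'][120:420],((0,0),(0,240),(0,0)))],0)[:,:,::-1])
print(o['tcp_pos'])
E
```

```text
time_s: 7.8
tcp_pos: [570.6, -215.9, 296.3]
ee_rot: [-0.0, 0.671, 0.741, -0.0]
contact_force: [1.1, -0.6, -0.5]
finger_gap: 59.2
grasp_force: 0.0
[ 570.63  -215.865  296.251]
```

View pics/m2.png

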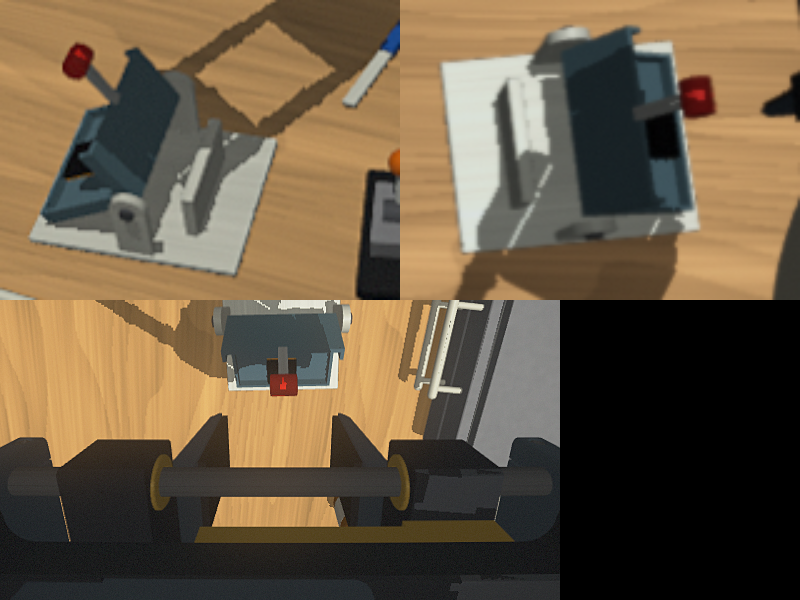

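The tray is at its far stop and the tile lies black side up against the lip, partly hidden by the bed and stem. I'll measure its position along the pivot axis.

```bash
python3 - <<'E'
from h import *
import pickle
np.set_printoptions(precision=1,suppress=True)
o,c,s,t=pickle.load(open('second.pkl','rb'))
H=np.array([565,-158,70.]);X=np.array([-.099,.995,0]);Y=np.array([.995,.099,0])*-1
Y=np.cross([0,0,1],X)
# tile top face plane: along normal n at H+8n
th=2.1;n=np.cos(th)*X+np.sin(th)*np.array([0,0,1]);z=-np.sin(th)*X+np.cos(th)*np.array([0,0,1])
for nm,cam,roi,ob in(('wrist',c,(240,165,335,205),o),('top',t,(395,185,430,220),None)):
    g=cam['pixels'].max(2);m=np.zeros_like(g);x0,y0,x1,y1=roi;m[y0:y1,x0:x1]=(g[y0:y1,x0:x1]<45)*255
    k=max(cv2.findContours(m,0,1)[0],key=cv2.contourArea)[:,0]
    p,d=rays(cam,k,ob);P=p+d*(((H+8*n-p)@n)/(d@n))[:,None]
    yl=(P-H)@Y;zl=(P-H)@z
    print(nm,len(k),cv2.boundingRect(k),'y',np.sort(yl)[[0,1,-2,-1]],'z',np.sort(zl)[[0,1,-2,-1]])
    r=[b for b in blobs(cam,'red') if b[1]>60][0]
    print('knob',plane(cam,[r[0][0]],168,ob),[(plane(cam,[r[0][0]],168,ob)[0]-H)@v for v in(X,Y)])
print('n',n,'z',z)
E
```

```text
wrist 41 (267, 180, 11, 13) y [ 3.4  3.4 16.7 16.7] z [58.2 58.2 77.8 79.7]
knob [[ 573.9 -214.3  168. ]] [np.float64(-56.90431401183741), np.float64(-3.32326284514591)]
top 125 (395, 185, 27, 35) y [-29.2 -29.1  40.7  40.7] z [ 21.7  22.  101.7 101.7]
knob [[ 575.9 -215.6  168. ]] [np.float64(-58.41073063340076), np.float64(-5.128414147341508)]
n [ 0.  -0.5  0.9] z [ 0.1 -0.9 -0.5]
```

```bash
python3 -m pendant '[{"translation":[-0.96,0,0],"turn":[0,0,0],"grip":0.3},{"translation":[-0.96,0,0],"turn":[0,0,0],"grip":0.3},{"translation":[-0.96,0,0],"turn":[0,0,0],"grip":0.3},{"translation":[0,0,0],"turn":[0,0,0],"grip":0.3}]'
python3 - <<'E'
from station import bot
from h import *
import pickle
o=bot.get_obs();c=bot.capture('wrist');pickle.dump((o,c),open('third.pkl','wb'))
cv2.imwrite('pics/w3.png',cv2.resize(c['pixels'][:280,140:440],None,fx=2,fy=2)[:,:,::-1])
print(o['tcp_pos'])
E
```

```text
time_s: 8.35
tcp_pos: [581.6, -334.6, 292.6]
ee_rot: [-0.001, 0.673, 0.74, -0.001]
contact_force: [-0.5, 0.5, 0.5]
finger_gap: 59.1
grasp_force: 0.0
[ 581.62032092 -334.5807893   292.58613321]
```

View pics/w3.png

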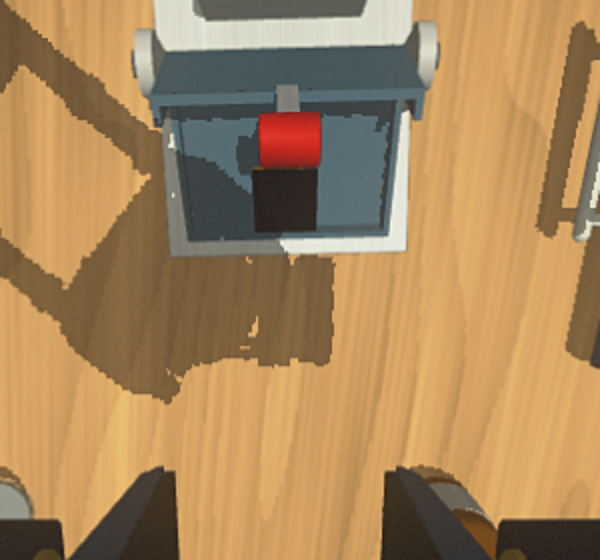

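The tile is fully visible at crop (253–317, 168–231), black up, square to the lip. The tray is turned about 0.02 rad from the tool. I'll cast its corners onto the tilted top plane.

```bash
python3 - <<'E'
from h import *
import pickle
np.set_printoptions(precision=2,suppress=True)
o,c=pickle.load(open('third.pkl','rb'))
yaw=.118;X=np.array([-np.sin(yaw),np.cos(yaw),0]);Z=np.array([0,0,1.]);Y=np.cross(Z,X)
k=[b for b in blobs(c,'red') if b[1]>60][0];print('knob',plane(c,[k[0][0]],168,o))
H=np.array([567.4,-157.7,70.])
th=2.1;n=np.cos(th)*X+np.sin(th)*Z;z=-np.sin(th)*X+np.cos(th)*Z
g=c['pixels'].max(2);m=np.zeros_like(g);m[80:122,262:305]=(g[80:122,262:305]<50)*255
m=cv2.morphologyEx(m,cv2.MORPH_OPEN,np.ones((5,5)))
q=max(cv2.findContours(m,0,1)[0],key=cv2.contourArea);r=cv2.minAreaRect(q);print(r,cv2.boundingRect(q))
p,d=rays(c,np.vstack([cv2.boxPoints(r),[r[0]]]),o)
P=p+d*(((H+8*n-p)@n)/(d@n))[:,None]
print(np.c_[(P-H)@Y,(P-H)@z])
C=H+80*z+P[-1:].__sub__(H)[0]@Y*Y
print('pred contact on bed',C,'meas centre top',P[-1])
G=H+z*((P[-1]-H)@z)+Y*((P[-1]-H)@Y)   # bed point beneath tile centre
R_=q2R(o['ee_rot'])
Rt=np.c_[np.cross(-Y,-n),-Y,-n]; print(Rt[:,0],Rt)
rv=R.from_matrix(R_.T@Rt).as_rotvec();print('rotvec units',rv/.08)
for nm,h in(('pre',90),('grasp',2.0)): print(nm,G+h*n)
pre=G+90*n
print('shift now (tool units)',R_.T@(pre-o['tcp_pos'])/40, 'after-tilt descend units',88/40)
E
```

```text
knob [[ 574.21 -214.07  168.  ]]
((282.0, 100.0), (30.0, 32.0), 90.0) (266, 85, 33, 31)
[[ 20.79  59.62]
 [-18.27  60.57]
 [-19.12 100.72]
 [ 22.8   99.65]
 [  1.55  79.44]]
pred contact on bed [ 573.99 -226.46   29.61] meas centre top [ 574.41 -229.99   36.8 ]
[-0.1   0.86  0.5 ] [[-0.1   0.99 -0.06]
 [ 0.86  0.12  0.5 ]
 [ 0.5  -0.   -0.86]]
rotvec units [ 0.05  6.61 -0.28]
pre [ 579.28 -271.1   107.58]
grasp [ 574.05 -226.98   31.62]
shift now (tool units) [1.58 0.1  4.63] after-tilt descend units 2.2
```

```bash
python3 -m pendant '[{"translation":[0,0,0],"turn":[0.01,0.945,-0.04],"grip":0.3},{"translation":[0,0,0],"turn":[0.01,0.945,-0.04],"grip":0.3},{"translation":[0,0,0],"turn":[0.01,0.945,-0.04],"grip":0.3},{"translation":[0,0,0],"turn":[0.01,0.945,-0.04],"grip":0.3},{"translation":[0,0,0],"turn":[0.01,0.945,-0.04],"grip":0.3},{"translation":[0,0,0],"turn":[0.01,0.945,-0.04],"grip":0.3},{"translation":[0,0,0],"turn":[0.01,0.945,-0.04],"grip":0.3},{"translation":[0,0,0],"turn":[0,0,0],"grip":0.3}]'
python3 - <<'E'
from station import bot
from h import *
o=bot.get_obs();print(o['q'],q2R(o['ee_rot']).round(3),tocmd(o,[579.28,-271.1,107.58]))
E
```

```text
time_s: 9.2
tcp_pos: [581.8, -330.6, 292.2]
ee_rot: [-0.198, 0.64, 0.722, 0.174]
contact_force: [0.2, 0.1, -0.8]
finger_gap: 59.2
grasp_force: 0.0
[-0.77544687  0.73276302  0.80319603  0.35783752  2.01366825 -0.80747581] [[-0.102  0.993 -0.063]
 [ 0.855  0.12   0.505]
 [ 0.509 -0.003 -0.861]] [-1.07  0.13  4.73]
```

```bash
python3 -m pendant '[{"translation":[-0.215,0.026,0.945],"turn":[0,0,0],"grip":0.3},{"translation":[-0.215,0.026,0.945],"turn":[0,0,0],"grip":0.3},{"translation":[-0.215,0.026,0.945],"turn":[0,0,0],"grip":0.3},{"translation":[-0.215,0.026,0.945],"turn":[0,0,0],"grip":0.3},{"translation":[-0.215,0.026,0.945],"turn":[0,0,0],"grip":0.3},{"translation":[0,0,0],"turn":[0,0,0],"grip":0.3}]'
python3 - <<'E'
from station import bot
from h import *
o=bot.get_obs();print(o['tcp_pos'],tocmd(o,[574.05,-226.98,31.62]))
E
```

```text
time_s: 9.8
tcp_pos: [578.4, -268.3, 106.3]
ee_rot: [-0.199, 0.639, 0.723, 0.172]
contact_force: [-0.9, -0.1, 0.2]
finger_gap: 59.1
grasp_force: 0.0
[ 578.37184362 -268.28578045  106.28498297] [-0.05  0.03  2.14]
```

```bash
python3 -m pendant '[{"translation":[-0.04,0.03,0.6],"turn":[0,0,0],"grip":0.3},{"translation":[0,0,0.6],"turn":[0,0,0],"grip":0.3},{"translation":[0,0,0.5],"turn":[0,0,0],"grip":0.3},{"translation":[0,0,0.2],"turn":[0,0,0],"grip":0.3},{"translation":[0,0,0.1],"turn":[0,0,0],"grip":0.3},{"translation":[0,0,0.07],"turn":[0,0,0],"grip":0.3},{"translation":[0,0,0],"turn":[0,0,0],"grip":0.3}]'
python3 - <<'E'
from station import bot
from h import *
o=bot.get_obs();print(o['tcp_pos'],tocmd(o,[574.05,-226.98,31.62]))
E
```

```text
time_s: 10.5
tcp_pos: [577.3, -232.3, 38.5]
ee_rot: [-0.195, 0.64, 0.723, 0.174]
contact_force: [0.4, 0.6, -0.3]
finger_gap: 59.1
grasp_force: 0.0
[ 577.29443297 -232.32217758   38.46198454] [ 0.04 -0.06  0.22]
```

```bash
python3 -m pendant '[{"translation":[0.02,-0.06,0.08],"turn":[0,0,0],"grip":0.3},{"translation":[0.02,0,0.08],"turn":[0,0,0],"grip":0.3},{"translation":[0,0,0],"turn":[0,0,0],"grip":0.3},{"translation":[0,0,0],"turn":[0,0,0],"grip":0.3}]'
python3 - <<'E'
from station import bot
from h import *
o=bot.get_obs();print(o['tcp_pos'],tocmd(o,[574.05,-226.98,31.62])*40)
E
```

```text
time_s: 10.9
tcp_pos: [573.9, -227.5, 33.0]
ee_rot: [-0.196, 0.64, 0.723, 0.174]
contact_force: [-0.4, 0.3, 0.0]
finger_gap: 59.2
grasp_force: 0.0
[ 573.93450031 -227.53202024   33.00252108] [-0.4  0.   1.6]
```

```bash
python3 -m pendant '[{"translation":[0,0,0.03],"turn":[0,0,0],"grip":0.3},{"translation":[0,0,0],"turn":[0,0,0],"grip":-0.6},{"translation":[0,0,0],"turn":[0,0,0],"grip":-0.6},{"translation":[0,0,0],"turn":[0,0,0],"grip":-0.6},{"translation":[0,0,0],"turn":[0,0,0],"grip":-0.6},{"translation":[0,0,0],"turn":[0,0,0],"grip":-0.6}]' 15
python3 -m pendant '[{"translation":[0,0,-0.1],"turn":[0,0,0],"grip":-0.6},{"translation":[0,0,-0.3],"turn":[0,0,0],"grip":-0.6},{"translation":[0,0,-0.6],"turn":[0,0,0],"grip":-0.6},{"translation":[0,0,-0.9],"turn":[0,0,0],"grip":-0.6},{"translation":[0,0,-0.9],"turn":[0,0,0],"grip":-0.6},{"translation":[-0.7,0,-0.9],"turn":[0,0,0],"grip":-0.6},{"translation":[-0.7,0,-0.9],"turn":[0,0,0],"grip":-0.6},{"translation":[0,0,-0.9],"turn":[0,0,0],"grip":-0.6}]'
python3 - <<'E'
from station import bot
from h import *
o=bot.get_obs();c=bot.capture('wrist')
cv2.imwrite('pics/w4.png',c['pixels'][:,:,::-1]);print(o['finger_gap'],o['grasp_force'])
E
```

```text
time_s: 11.5
tcp_pos: [573.9, -226.9, 32.0]
ee_rot: [-0.196, 0.64, 0.723, 0.174]
contact_force: [-0.6, 0.7, -0.1]
finger_gap: 39.5
grasp_force: 15.0
time_s: 12.3
tcp_pos: [592.0, -388.5, 193.6]
ee_rot: [-0.196, 0.641, 0.722, 0.173]
contact_force: [1.0, 0.1, -0.8]
finger_gap: 39.6
grasp_force: 15.0
39.58215480121231 14.998784065246582
```

View pics/w4.png

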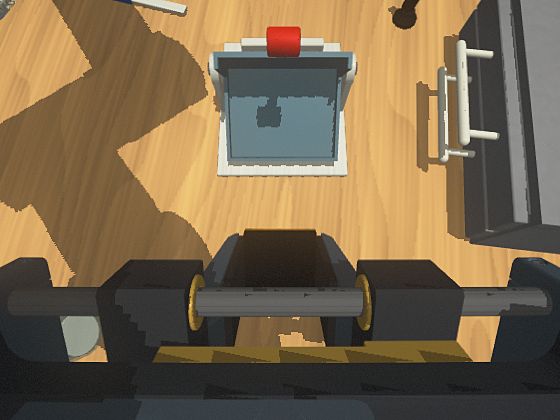

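The tile is held square between the fingers at about (280,257), black face up, and the tray's bed is empty. Next I'll level the tool and carry it.

```bash
cat > goal.py <<'E'
import sys
from station import bot
from h import *
np.set_printoptions(precision=3,suppress=True)
# args: x y z yaw(of tool y axis, tool down)
x,y,z,w=map(float,sys.argv[1:]);o=bot.get_obs()
Y=np.array([np.cos(w),np.sin(w),0]);D=np.array([0,0,-1.]);Rt=np.c_[np.cross(Y,D),Y,D];Rc=q2R(o['ee_rot'])
print('q',o['q'],'tcp',o['tcp_pos'])
print('turn units',R.from_matrix(Rc.T@Rt).as_rotvec()/.08,'shift now',Rc.T@(np.array([x,y,z])-o['tcp_pos'])/40,'shift after turn',Rt.T@(np.array([x,y,z])-o['tcp_pos'])/40)
E
python3 goal.py 524.3 192.6 270 0.235
```

```text
q [-0.817  0.866  0.758  0.326  1.933 -0.885] tcp [ 593.313 -390.976  199.608]
turn units [ 0.428 -6.534 -1.414] shift now [13.603  0.014  5.821] shift after turn [14.59   1.719 -1.76 ]
```

```bash
python3 -m pendant '[{"translation":[0,0,-0.3],"turn":[0.061,-0.933,-0.202],"grip":-0.6},{"translation":[0,0,-0.3],"turn":[0.061,-0.933,-0.202],"grip":-0.6},{"translation":[0,0,-0.3],"turn":[0.061,-0.933,-0.202],"grip":-0.6},{"translation":[0,0,-0.3],"turn":[0.061,-0.933,-0.202],"grip":-0.6},{"translation":[0,0,-0.3],"turn":[0.061,-0.933,-0.202],"grip":-0.6},{"translation":[0,0,-0.3],"turn":[0.061,-0.933,-0.202],"grip":-0.6},{"translation":[0,0,-0.3],"turn":[0.061,-0.933,-0.202],"grip":-0.6},{"translation":[0,0,0],"turn":[0,0,0],"grip":-0.6}]'
python3 goal.py 524.3 192.6 270 0.235
```

```text
time_s: 13.15
tcp_pos: [597.3, -408.9, 276.4]
ee_rot: [-0.001, 0.617, 0.787, 0.0]
contact_force: [0.8, -0.0, 0.4]
finger_gap: 39.9
grasp_force: 15.0
q [-0.683  0.602  0.973  0.001  1.568 -0.923] tcp [ 597.289 -408.939  276.385]
turn units [-0.    -0.019  0.059] shift now [15.041  1.799  0.183] shift after turn [15.05   1.727  0.16 ]
```

```bash
python3 -m pendant '[{"translation":[0.94,0.11,0],"turn":[0,0,0],"grip":-0.6},{"translation":[0.94,0.11,0],"turn":[0,0,0],"grip":-0.6},{"translation":[0.94,0.11,0],"turn":[0,0,0],"grip":-0.6},{"translation":[0.94,0.11,0],"turn":[0,0,0],"grip":-0.6},{"translation":[0.94,0.11,0],"turn":[0,0,0],"grip":-0.6},{"translation":[0.94,0.11,0],"turn":[0,0,0],"grip":-0.6},{"translation":[0.94,0.11,0],"turn":[0,0,0],"grip":-0.6},{"translation":[0.94,0.11,0],"turn":[0,0,0],"grip":-0.6}]'
python3 -m pendant '[{"translation":[0.94,0.11,0],"turn":[0,0,0],"grip":-0.6},{"translation":[0.94,0.11,0],"turn":[0,0,0],"grip":-0.6},{"translation":[0.94,0.11,0],"turn":[0,0,0],"grip":-0.6},{"translation":[0.94,0.11,0],"turn":[0,0,0],"grip":-0.6},{"translation":[0.94,0.11,0],"turn":[0,0,0],"grip":-0.6},{"translation":[0.94,0.11,0],"turn":[0,0,0],"grip":-0.6},{"translation":[0.94,0.11,0],"turn":[0,0,0],"grip":-0.6},{"translation":[0,0,0],"turn":[0,0,0],"grip":-0.6}]'
python3 goal.py 524.3 192.6 100 0.235
python3 - <<'E'
from station import bot
from h import *
o=bot.get_obs();c=bot.capture('wrist')
cv2.imwrite('pics/w5.png',c['pixels'][:,:,::-1])
b=blobs(c,'violet')[0];print(b[0],cv2.boundingRect(b[2]))
a=cv2.approxPolyDP(b[2],5,True)[:,0];print(plane(c,a,20,o)[:,:2],a.tolist())
E
```

```text
time_s: 13.95
tcp_pos: [559.4, -108.0, 274.4]
ee_rot: [-0.005, 0.619, 0.785, 0.001]
contact_force: [0.6, -0.5, 0.1]
finger_gap: 40.0
grasp_force: 15.0
time_s: 14.75
tcp_pos: [527.0, 157.3, 276.0]
ee_rot: [-0.005, 0.617, 0.787, 0.001]
contact_force: [-0.2, -0.5, -0.4]
finger_gap: 39.9
grasp_force: 15.0
q [ 0.176  0.333  1.438  0.009  1.376 -0.066] tcp [527.014 157.295 275.971]
turn units [-0.058 -0.111  0.061] shift now [0.834 0.164 4.406] shift after turn [0.874 0.14  4.399]
((284.0, 157.5), (75.0, 76.0), 90.0) (246, 120, 77, 76)
[[464.32427867 227.04186225]
 [487.54388981 132.70114622]
 [583.38888016 154.8554747 ]
 [559.63433713 249.13943207]] [[246, 120], [248, 194], [320, 195], [322, 121]]
```

View pics/w5.png

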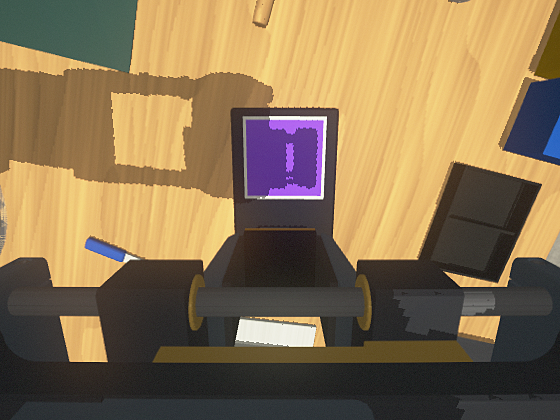

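The window is centred at about (284,157), with the tool square to it. I'll descend in stages.

```bash
python3 -m pendant '[{"translation":[0.43,0.08,0.6],"turn":[-0.06,-0.11,0.06],"grip":-0.6},{"translation":[0.43,0.07,0.9],"turn":[0,0,0],"grip":-0.6},{"translation":[0,0,0.9],"turn":[0,0,0],"grip":-0.6},{"translation":[0,0,0.9],"turn":[0,0,0],"grip":-0.6},{"translation":[0,0,0.9],"turn":[0,0,0],"grip":-0.6},{"translation":[0,0,0.9],"turn":[0,0,0],"grip":-0.6},{"translation":[0,0,0.5],"turn":[0,0,0],"grip":-0.6},{"translation":[0,0,0],"turn":[0,0,0],"grip":-0.6}]'
python3 goal.py 524.2 191.9 23 0.235
```

```text
time_s: 15.6
tcp_pos: [524.7, 186.8, 49.6]
ee_rot: [-0.0, 0.621, 0.784, -0.002]
contact_force: [-0.3, 0.0, 0.0]
finger_gap: 39.9
grasp_force: 15.0
q [ 0.236  0.614  1.677 -0.003  0.855  0.007] tcp [524.683 186.789  49.572]
turn units [-0.047  0.027 -0.051] shift now [0.129 0.02  0.664] shift after turn [0.127 0.018 0.664]
```

```bash
python3 -m pendant '[{"translation":[0.13,0.02,0.2],"turn":[-0.04,0.03,-0.05],"grip":-0.6},{"translation":[0,0,0.2],"turn":[0,0,0],"grip":-0.6},{"translation":[0,0,0.12],"turn":[0,0,0],"grip":-0.6},{"translation":[0,0,0],"turn":[0,0,0],"grip":-0.6},{"translation":[0,0,0],"turn":[0,0,0],"grip":-0.6}]'
python3 goal.py 524.2 191.9 23 0.235
```

```text
time_s: 16.1
tcp_pos: [525.9, 193.7, 31.8]
ee_rot: [0.002, 0.618, 0.786, 0.002]
contact_force: [0.1, 0.5, 0.5]
finger_gap: 39.8
grasp_force: 15.0
q [ 0.246  0.642  1.688 -0.     0.806  0.009] tcp [525.895 193.68   31.771]
turn units [0.073 0.002 0.028] shift now [-0.033 -0.053  0.219] shift after turn [-0.033 -0.052  0.219]
```

```bash
python3 -m pendant '[{"translation":[-0.02,-0.03,0.1],"turn":[0,0,0],"grip":-0.6},{"translation":[0,0,0.05],"turn":[0,0,0],"grip":-0.6},{"translation":[0,0,0],"turn":[0,0,0],"grip":-0.6},{"translation":[0,0,0],"turn":[0,0,0],"grip":-0.6}]'
for i in 1; do python3 -m pendant '[{"translation":[0,0,0.025],"turn":[0,0,0],"grip":-0.6},{"translation":[0,0,0],"turn":[0,0,0],"grip":-0.6}]'; done
```

```text
time_s: 16.5
tcp_pos: [524.8, 192.5, 25.4]
ee_rot: [0.002, 0.618, 0.786, 0.002]
contact_force: [-0.1, 0.2, 0.4]
finger_gap: 39.7
grasp_force: 15.0
time_s: 16.7
tcp_pos: [524.8, 192.6, 24.4]
ee_rot: [0.002, 0.618, 0.786, 0.002]
contact_force: [0.3, -0.5, -0.1]
finger_gap: 39.8
grasp_force: 15.0
```

```bash
python3 -m pendant '[{"translation":[0,0,0.025],"turn":[0,0,0],"grip":-0.6},{"translation":[0,0,0],"turn":[0,0,0],"grip":-0.6}]'
python3 -m pendant '[{"translation":[0,0,0.015],"turn":[0,0,0],"grip":-0.6},{"translation":[0,0,0],"turn":[0,0,0],"grip":-0.6}]'
```

```text
time_s: 16.9
tcp_pos: [524.7, 192.6, 23.3]
ee_rot: [0.002, 0.618, 0.786, 0.002]
contact_force: [0.0, 0.4, -0.1]
finger_gap: 39.7
grasp_force: 15.0
time_s: 17.1
tcp_pos: [524.8, 192.6, 22.8]
ee_rot: [0.002, 0.618, 0.786, 0.002]
contact_force: [0.1, 0.3, 0.6]
finger_gap: 39.5
grasp_force: 15.0
```

```bash
python3 -m pendant '[{"translation":[0,0,0.015],"turn":[0,0,0],"grip":-0.6},{"translation":[0,0,0],"turn":[0,0,0],"grip":-0.6}]'
python3 -m pendant '[{"translation":[0,0,0.015],"turn":[0,0,0],"grip":-0.6},{"translation":[0,0,0],"turn":[0,0,0],"grip":-0.6}]'
```

```text
time_s: 17.3
tcp_pos: [524.8, 192.6, 22.3]
ee_rot: [0.002, 0.618, 0.786, 0.002]
contact_force: [-1.0, 0.2, 3.1]
finger_gap: 39.6
grasp_force: 15.0
time_s: 17.5
tcp_pos: [524.9, 192.6, 22.0]
ee_rot: [0.002, 0.618, 0.786, 0.002]
contact_force: [-1.6, -0.8, 8.8]
finger_gap: 39.7
grasp_force: 15.0
```

The tile is in contact with the pad, so I'll ease off, release and retreat.

```bash
python3 -m pendant '[{"translation":[0,0,-0.01],"turn":[0,0,0],"grip":-0.6},{"translation":[0,0,0],"turn":[0,0,0],"grip":0.1},{"translation":[0,0,0],"turn":[0,0,0],"grip":0.1},{"translation":[0,0,-0.1],"turn":[0,0,0],"grip":0.1},{"translation":[0,0,-0.4],"turn":[0,0,0],"grip":0.1},{"translation":[0,0,-0.9],"turn":[0,0,0],"grip":0.1},{"translation":[0,0,-0.9],"turn":[0,0,0],"grip":0.1},{"translation":[0,0,-0.9],"turn":[0,0,0],"grip":0.1}]' 5
python3 -m pendant '[{"translation":[0,0,-0.9],"turn":[0,0,0],"grip":-1},{"translation":[0,0,-0.5],"turn":[0,0,0],"grip":-1},{"translation":[0,0,0],"turn":[0,0,0],"grip":-1}]'
python3 - <<'E'
from station import bot
from h import *
o=bot.get_obs();c=bot.capture('wrist');t=bot.capture('top')
cv2.imwrite('pics/w6.png',np.hstack([cv2.resize(c['pixels'][60:300,160:400],(400,400)),cv2.resize(t['pixels'][160:280,160:310],(400,320),).repeat(1,0)[:320].copy() if 0 else cv2.resize(t['pixels'][160:280,170:290],(400,400))])[:,:,::-1])
E
python3 goal.py 501.5 63.5 150 0.235
```

```text
time_s: 18.3
tcp_pos: [523.8, 192.3, 151.6]
ee_rot: [0.002, 0.618, 0.786, 0.002]
contact_force: [-0.2, -0.5, -0.4]
finger_gap: 50.1
grasp_force: 0.0
time_s: 18.6
tcp_pos: [525.2, 192.8, 209.3]
ee_rot: [0.003, 0.618, 0.786, 0.004]
contact_force: [1.5, 0.2, 0.5]
finger_gap: 29.0
grasp_force: 0.0
q [ 0.245  0.405  1.528 -0.     1.203  0.008] tcp [523.726 192.341 206.168]
turn units [0.075 0.002 0.027] shift now [-3.    -1.305  1.397] shift after turn [-3.003 -1.29   1.404]
```

View pics/w6.png

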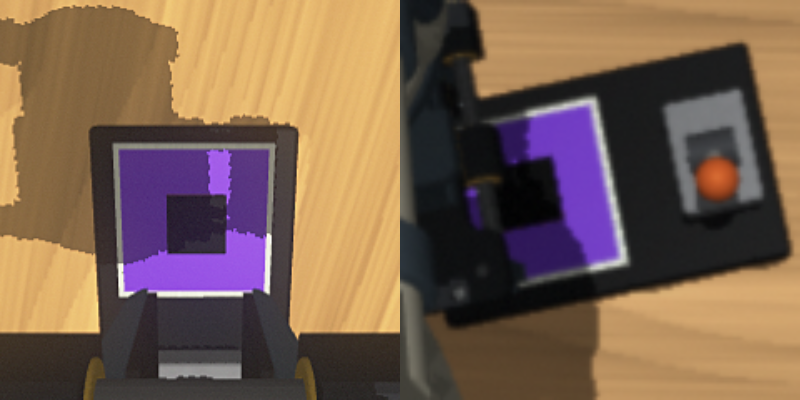

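The tile lies flat, black up, centred in the window, at left (196,224) of about (118–273, 148–293). The switch is still off. Now I'll go behind the ball with the fingers closed.

```bash
python3 -m pendant '[{"translation":[-0.6,-0.3,0.2],"turn":[0,0,0],"grip":-1},{"translation":[-0.6,-0.3,0.2],"turn":[0,0,0],"grip":-1},{"translation":[-0.6,-0.3,0.2],"turn":[0,0,0],"grip":-1},{"translation":[-0.6,-0.35,0.2],"turn":[0,0,0],"grip":-1},{"translation":[-0.6,-0.4,0.2],"turn":[0,0,0],"grip":-1},{"translation":[0,0,0],"turn":[0.07,0,0.03],"grip":-1}]'
python3 goal.py 488 60 74 0.235
```

```text
time_s: 19.3
tcp_pos: [485.4, 57.9, 163.7]
ee_rot: [-0.002, 0.62, 0.784, -0.002]
contact_force: [0.1, 0.2, 0.1]
finger_gap: 0.4
grasp_force: 0.0
q [-0.003  0.37   1.734 -0.001  1.043 -0.235] tcp [485.358  57.929 163.657]
turn units [-0.063 -0.006 -0.029] shift now [0.034 0.088 2.241] shift after turn [0.035 0.076 2.241]
```

```bash
python3 -m pendant '[{"translation":[0.03,0,0.8],"turn":[0,0,0],"grip":-1},{"translation":[0,0,0.8],"turn":[0,0,0],"grip":-1},{"translation":[0,0,0.6],"turn":[0,0,0],"grip":-1},{"translation":[0,0,0],"turn":[0,0,0],"grip":-1},{"translation":[0,0.2,0],"turn":[0,0,0],"grip":-1},{"translation":[0,0.2,0],"turn":[0,0,0],"grip":-1},{"translation":[0,0,0],"turn":[0,0,0],"grip":-1}]'
python3 -m pendant '[{"translation":[0,0.2,0],"turn":[0,0,0],"grip":-1},{"translation":[0,0.2,0],"turn":[0,0,0],"grip":-1},{"translation":[0,0.2,0],"turn":[0,0,0],"grip":-1},{"translation":[0,0.2,0],"turn":[0,0,0],"grip":-1},{"translation":[0,0,0],"turn":[0,0,0],"grip":-1}]'
python3 goal.py 529 70 74 0.235
```

```text
time_s: 20.0
tcp_pos: [505.6, 65.5, 78.9]
ee_rot: [0.001, 0.619, 0.785, 0.001]
contact_force: [-0.2, 0.0, 0.1]
finger_gap: 0.5
grasp_force: 0.0
time_s: 20.5
tcp_pos: [536.0, 72.8, 77.8]
ee_rot: [0.001, 0.619, 0.785, 0.0]
contact_force: [-0.7, 0.2, -0.6]
finger_gap: 0.4
grasp_force: 0.0
q [ 0.025  0.553  1.701 -0.     0.886 -0.21 ] tcp [536.033  72.832  77.795]
turn units [ 0.018  0.005 -0.001] shift now [-0.028 -0.188  0.095] shift after turn [-0.028 -0.187  0.095]
```

```bash
python3 -m pendant '[{"translation":[0,0.15,0],"turn":[0,0,0],"grip":-1},{"translation":[0,0.12,0],"turn":[0,0,0],"grip":-1},{"translation":[0,0,0],"turn":[0,0,0],"grip":-1}]'
python3 -m pendant '[{"translation":[0,0.08,0],"turn":[0,0,0],"grip":-1},{"translation":[0,0,0],"turn":[0,0,0],"grip":-1}]'
python3 - <<'E'
from station import bot
from h import *
t=bot.capture('top')
cv2.imwrite('pics/t7.png',cv2.resize(t['pixels'][160:280,170:330],(640,480))[:,:,::-1])
E
```

```text
time_s: 20.8
tcp_pos: [545.7, 75.2, 77.6]
ee_rot: [0.0, 0.619, 0.785, 0.0]
contact_force: [-0.0, -0.3, 0.4]
finger_gap: 0.6
grasp_force: 0.0
time_s: 21.0
tcp_pos: [548.3, 75.9, 77.6]
ee_rot: [0.0, 0.619, 0.785, -0.0]
contact_force: [-0.3, 0.2, -0.7]
finger_gap: 0.4
grasp_force: 0.0
```

View pics/t7.png

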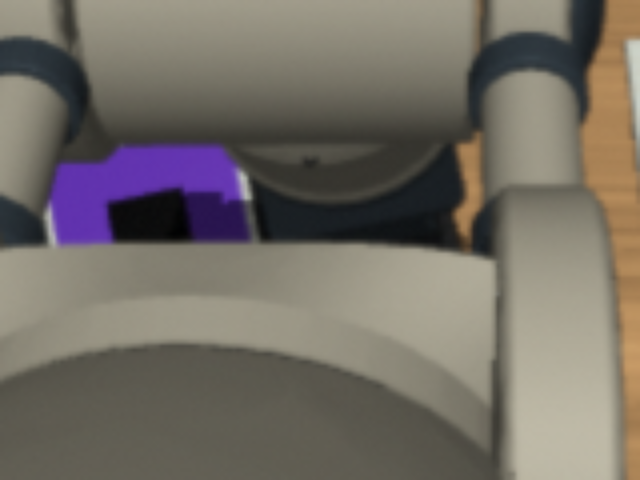

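The arm hides the switch in this view, so I'll keep pushing in small steps and watch for the stop by force.

```bash
python3 -m pendant '[{"translation":[0,0.08,0],"turn":[0,0,0],"grip":-1},{"translation":[0,0,0],"turn":[0,0,0],"grip":-1}]' | grep -E "tcp|contact"
python3 -m pendant '[{"translation":[0,0.05,0],"turn":[0,0,0],"grip":-1},{"translation":[0,0,0],"turn":[0,0,0],"grip":-1}]'| grep -E "tcp|contact"
python3 - <<'E'
from station import bot
from h import *
s=bot.capture('scene')
for b in blobs(s,'orange',(280,200,330,260)): print(b[0],b[1],plane(s,[b[0][0]],86)[0]) if b[1]>10 else 0
E
```

```text
tcp_pos: [551.5, 76.6, 77.7]
contact_force: [-0.3, -0.0, -0.3]
tcp_pos: [552.6, 77.0, 77.5]
contact_force: [-4.0, -1.2, 0.8]
((299.0, 245.5), (3.0, 8.0), 90.0) 16.0 [586.97679927  84.43564249  86.        ]
```

```bash
python3 -m pendant '[{"translation":[0,0.04,0],"turn":[0,0,0],"grip":-1},{"translation":[0,0,0],"turn":[0,0,0],"grip":-1}]' | grep -E "tcp|contact"
python3 -m pendant '[{"translation":[0,-0.3,0],"turn":[0,0,0],"grip":-1},{"translation":[0,-0.6,0],"turn":[0,0,0],"grip":-1},{"translation":[0,-0.6,0],"turn":[0,0,0],"grip":-1},{"translation":[0,0,-0.9],"turn":[0,0,0],"grip":-1},{"translation":[0,0,-0.9],"turn":[0,0,0],"grip":-1},{"translation":[0,0,-0.9],"turn":[0,0,0],"grip":-1},{"translation":[-0.9,-0.9,0],"turn":[0,0,0],"grip":-1},{"translation":[-0.9,-0.9,0],"turn":[0,0,0],"grip":-1}]'
python3 - <<'E'
from station import bot
from h import *
s=bot.capture('scene');t=bot.capture('top')
for c,r in((s,(280,200,330,260)),(t,(240,170,300,230))):
  for b in blobs(c,'orange',r)[:1]: print(b[0],b[1],plane(c,[b[0][0]],86)[0])
cv2.imwrite('pics/e8.png',np.hstack([cv2.resize(s['pixels'][170:290,150:390],(800,400))[:, :],]).copy()[:,:,::-1])
E
```

```text
tcp_pos: [552.9, 77.1, 77.4]
contact_force: [-11.1, -4.5, 6.6]
time_s: 22.5
tcp_pos: [444.4, -22.1, 186.8]
ee_rot: [0.002, 0.618, 0.786, 0.001]
contact_force: [0.1, -1.1, -0.5]
finger_gap: 0.4
grasp_force: 0.0
((299.5000305175781, 241.50003051757812), (9.899494171142578, 9.899494171142578), 45.0) 75.0 [576.2020781   82.27322938  86.        ]
((256.5, 187.0), (4.714951515197754, 11.648704528808594), 33.690067291259766) 34.0 [580.12556883  86.48947168  86.        ]
```

View pics/e8.png

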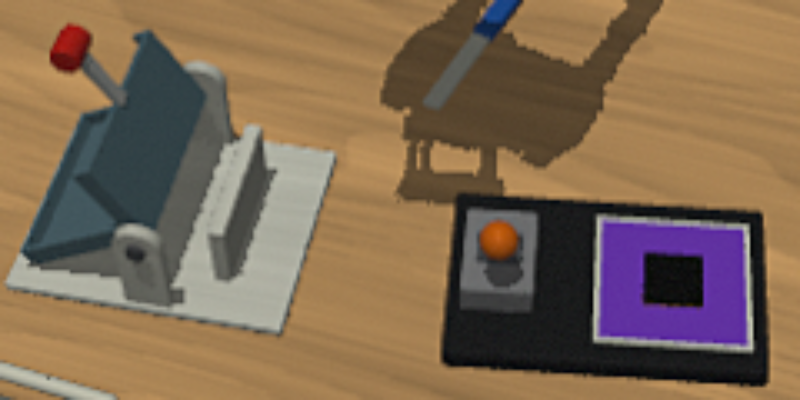

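The ball has moved from (529.7,70.4) to (576.2,82.3), which is 48 mm, so the switch is fully on. The tile sits centred and black side up at crop (673,280), and the tray is at its far stop. I'll hand the job in.

```bash
python3 -m pendant '[{"translation":[0,0,0],"turn":[0,0,0],"grip":-1},{"translation":[0,0,0],"turn":[0,0,0],"grip":-1}]' | grep time; python3 -c "
from station import bot
print(bot.close_job())"
```

```text
time_s: 22.8
the job is handed in; nothing more can be done
None
```

The job is handed in at 22.8 s: the tray is at its far stop, the tile lies flat, black face up, in the middle of the violet window, and the switch was then pushed fully on; the hand-in returned no verdict.

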